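Level the rocking instrument cleaner with a wedge

ROBOT

A 7-joint arm with a two-finger parallel gripper is mounted at the origin on the work surface. World frame = base frame: x ahead of the robot, y to its left, z up, the work surface at z = 0. Lengths are in mm, angles in rad, forces in N, time in s.
With the tool pointing down it reaches from about 425 to 975 mm from the base axis. Payload 16.7 kg.
Tool frame: the origin (TCP) lies between the finger pads; the fingertips stand 14 mm ahead of it and the grasp point (between the pads) lies 5 mm behind it; z points along the fingers, y is the line along which they close (so a half turn about z gives the same grasp; the last joint's range is limited). The gripper opens to 85 mm and grips with 20 to 120 N. Pads are 22 mm wide; open, the fingers measure 114 mm over their backs; the gripper's body (76 mm by 85 mm) begins 54 mm behind the grasp point. The pads swing forward as they close: fully open they stand 13 mm farther back than shut.
Start: joints at [1.165, 0.426, 0.074, 1.606, -0.034, 1.111, -0.067], TCP at [171.411, -652.836, 245.302] pointing down, gripper open.
Joint ranges: [-2.85, 2.85], [-0.5, 2.14], [-1.23, 1.37], [0.21, 2.46], [-1.02, 4.16], [0.16, 2.05], [-2.73, 2.73]. Speed limits (rad/s): [1.89, 1.89, 2.39, 2.39, 3.01, 3.01, 3.01].

INTERFACE

Orientations are given as a unit quaternion [x, y, z, w].
In Python, from cell import robot gives the robot as it stands.
- The arm moves only by the tool drive_tool, never from a script. Its argument "steps" is one flat list of numbers, 4 for each row, row after row: the shift along the tool's x, y, z each as a share of 10 cm, from -1 to 1, then the turn about the tool's z as a share of 8 degrees, from -1 to 1. A call has 1 to 20 rows; each row shifts and turns the commanded pose from where the row before left it, along the tool's axes as they then stand; what a row does not reach is not made up. A row lasts 1/8 s, in which the tool goes at most 62.5 mm and 10.7 degrees, less where a joint would pass 70% of its speed; a pose out of reach is approached as far as the arm can. A call with a number of a shift or a turn outside -1 to 1 is refused whole. A call with a gripper value outside its range is refused whole. "gripper" is the closure in counts, from 0 (fully open) to 255 (shut), set as the call begins (left out, the last holds). The fingers move at their own pace and stop on an object; "force" is the grip in N (left out, the last holds). Time passes only in rows, so rows that do not move let the fingers close. It gives the time, the measured TCP pose, the force, the opening and the grip force at its end, in the units of the state.
- robot.read_state(): the state, without advancing time (a new reading comes with each control period).
- robot.read_camera(name): name is "scene" or "top" or "wrist"; returns a dict with "image" (400x640x3 uint8, red, green, blue), "depth" (400x640 float32, mm along the optical axis (not along the pixel's ray), 0 where there is no reading), "vfov" (degrees; the focal length in pixels is half the picture's height over the tangent of half this angle, whatever the lens; pixels are square), "cx", "cy" (the principal point, pixels), "cam_to_world" (4x4, takes a point from camera to world coordinates). Camera axes: x right, y up, looking along -z (the intrinsics and any distortion apply to the point x, -y, -z); pixel columns grow to the right and rows downward; lengths in mm; the calibration is good to about 2 mm. A picture is of the moment at which its call begins.
- robot.close_job(): hands the job in; it is judged then, once.
The state is a dict: "clock": time; "q": joint angles; "qd": joint speeds; "joint_torque": joint torques, N m; "position": TCP position; "tcp_rot": TCP orientation; "force": force on the tool from outside, world axes, zero at the start; "moment": the same for the moment, N m; "opening": finger opening in mm; "finger_force": force on a finger pad.
Only numpy, scipy, OpenCV 4.12 (cv2) and the standard library are available. Lean on these libraries where they do the work, as an engineer would, in place of code of your own. Each camera call takes 0.05 s, during which the arm holds its last target. There are 200 camera calls.

TASK

The ultrasonic cleaner rocks because its near right foot is too short. Push the grey wedge, thin end first, along the worktop under that foot until the cleaner stands level and firm with its short foot resting on the wedge, and no farther. Push only the wedge: do not pick it up, do not push, lift or shove along the cleaner by hand, and leave the other things where they are.

Things in the scene. Friction and masses are not known exactly. Their poses are not given: they have to be found in the camera images.
- cleaner: Ultrasonic cleaner: loose steel box 200 (x) by 260 (y) mm, 174 high with lid handle, 2 to 3 kg, on black ball feet (radius 14) at x +-75, y +-100; housing begins 30 mm up. Origin: centre of footprint, level with the long feet's underside; x points from control panel to back (roughly away from robot), y left, z up (vertical when level). At the start it leans 0.083 rad to its short near right foot, opposite foot in the air.
- short_foot (a point): Underside of the short ball foot: x -75, y -100, z 10 mm in the cleaner's frame, 30 mm in from both housing sides. It touches the worktop at the start and is 10 mm above it when level. It bears only 2 to 6 N until then; once level the opposite foot touches down, the push needed about doubles, and pushing on only shoves the cleaner along.
- wedge: Loose grey plastic wedge like a door stop, 140 mm long (x), 50 wide (y), flat underneath, 0.12 kg. 25 mm high at the upright heel face (x -70), sloping evenly to 1.5 mm at the toe (x +70). Origin: centre of underside, x from heel to toe, z up. It lies right of the cleaner, toe 20 to 60 mm short of the short foot and pointing roughly at it, up to 20 mm off line and 0.2 rad askew.
- wedge_heel (a point): Foot of the wedge's heel face, at its middle (x -70 mm in the wedge's frame). Pushing the heel along takes under 1 N on the bare worktop and about 4 to 8 N under the foot, 8 to 14 N once level; friction (about 0.6) keeps the wedge where it is left. The cleaner is level when the short foot stands about 90 mm ahead of the heel.
- soap_bottle: Bystander: white bottle, 60 mm across, 150 mm high, on the near left. Origin: centre of its underside.
- wipes_tub: Bystander: white round tub, 90 mm across, 150 mm high, left of the cleaner. Origin: centre of its underside.
- cassette: Bystander: open steel instrument cassette 180 by 130 by 30 mm on the far right. Origin: centre of its underside.
Mind the look-alikes: they are no part of the job. There is more than one size of the wedge; the job needs the largest.

How it is judged (in metres and radians):
At the end, for the whole second after the job is handed in: The cleaner is level within 0.010 rad (0.6 degrees), its short foot rests on the wedge's slope (at least 0.8 N, within 23 mm of the wedge's centre line), the wedge lies flat on the worktop, the cleaner's origin is within 15 mm of where it stood, the bystanders within 20 mm of theirs, all at rest (angle between cleaner's own z axis and vertical below 0.01 rad and contact force between wedge and cleaner above 0.8 N and y of short_foot in the frame of wedge between -0.023 and 0.023 m and x of short_foot in the frame of wedge between -0.01 and 0.045 m and distance of cleaner from where it was at the start of the episode below 0.015 m and angle between wedge's own z axis and vertical below 0.03 rad and height (world z) of wedge below 0.004 m and linear speed of each of cleaner, wedge below 0.01 m/s and distance of each of soap_bottle, wipes_tub, cassette from where it was at the start of the episode below 0.02 m); the robot touches nothing.
It fails at once if the wedge is lifted off the worktop (origin more than 12 mm up) (height (world z) of wedge above 0.012 m).
It fails at once if the cleaner is pushed or lifted by hand (more than 4 N from the robot) (contact force between any of the arm, the fingers and cleaner above 4 N).
It fails at once if the cleaner is shoved more than 30 mm or tipped more than 0.15 rad (distance of cleaner from where it was at the start of the episode above 0.03 m or angle between cleaner's own z axis and vertical above 0.15 rad).
It fails at once if a bystander is shifted more than 30 mm or tipped over ((distance of soap_bottle from where it was at the start of the episode above 0.03 m or angle between soap_bottle's own z axis and vertical above 0.5 rad) or (distance of wipes_tub from where it was at the start of the episode above 0.03 m or angle between wipes_tub's own z axis and vertical above 0.5 rad) or (distance of cassette from where it was at the start of the episode above 0.03 m or angle between cassette's own z axis and vertical above 0.5 rad)).
It also fails if it takes over 61 s, if anything falls off the work surface, if the arm or the gripper's body presses on something with over 40 N, if the wrist force passes 120 N, or if a joint passes its speed limit or range.

## Working session

There is one attempt and no reset: what is moved stays moved. The work goes in short steps, Python scripts to look and compute and a tool call to move; the robot and the scene stay as the last step left them, time stands still between calls to the robot, and variables do not carry over. Pictures are saved under pics/ and viewed, at most 10 in all, crops included, and the job is handed in when it is done.

Besides the shell and the picture viewer there is one more tool, called by a JSON object that holds its "fn" and its "kwargs". drive_tool: Moves the arm, as the interface text tells. Shift numbers are shares of 10 cm and turn numbers shares of 8 degrees, none past 1 either way. Its arguments: {"type":"object","properties":{"steps":{"type":"array","items":{"type":"number","minimum":-1,"maximum":1}},"gripper":{"type":"number"},"force":{"type":"number"}},"required":["steps"]}

```bash
mkdir -p pics
cat > h.py <<'E'
import numpy as np, cv2
from cell import robot
def cap(n,f=None):
    c=robot.read_camera(n)
    np.savez(f'/tmp/{n}.npz',**{k:c[k] for k in('image','depth','vfov','cx','cy','cam_to_world')})
    if f: cv2.imwrite(f'pics/{f}.png',c['image'][:,:,::-1])
    return c
def cloud(c):
    f=200/np.tan(np.radians(c['vfov'])/2); d=c['depth']
    v,u=np.mgrid[0:400,0:640]
    P=np.stack([(u-c['cx'])/f*d,-(v-c['cy'])/f*d,-d,np.ones_like(d)],-1)
    return (P@np.array(c['cam_to_world']).T)[...,:3]
E
python3 - <<'E'
from h import *
for n in('scene','top'):
    c=cap(n,n+'0'); print(n,c['vfov'],c['cx'],c['cy'],np.round(c['cam_to_world'],3).tolist(),[k for k in c])
s=robot.read_state(); print(s['position'],s['tcp_rot'],s['clock'],s['opening'])
E
```

```text
scene 42.03021932110102 328.2642171579345 208.52799825401607 [[0.846, -0.503, 0.179, 752.406], [0.534, 0.798, -0.281, -415.764], [-0.001, 0.333, 0.943, 1493.603], [0.0, 0.0, 0.0, 1.0]] ['image', 'depth', 'vfov', 'cx', 'cy', 'cam_to_world']
top 42.93056905674851 312.7399209693999 194.51341985256838 [[-0.029, 0.991, -0.13, 299.09], [-0.999, -0.032, -0.018, -10.953], [-0.022, 0.129, 0.991, 1425.372], [0.0, 0.0, 0.0, 1.0]] ['image', 'depth', 'vfov', 'cx', 'cy', 'cam_to_world']
[ 171.33374605 -652.52419304  244.65769744] [ 9.91769749e-01  1.28032805e-01 -1.12754205e-04 -5.93918743e-04] 0.1 85.10998677904111
```

View pics/top0.png

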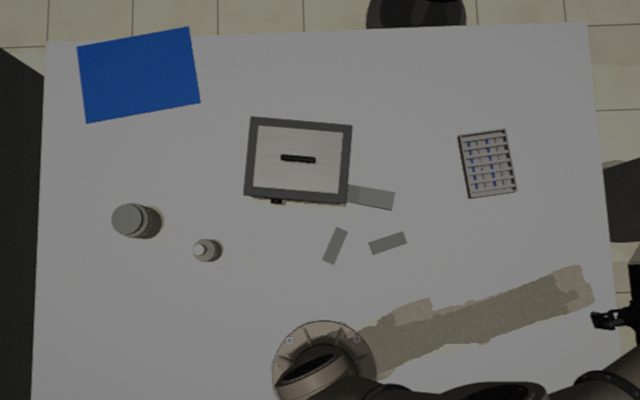

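View pics/scene0.png

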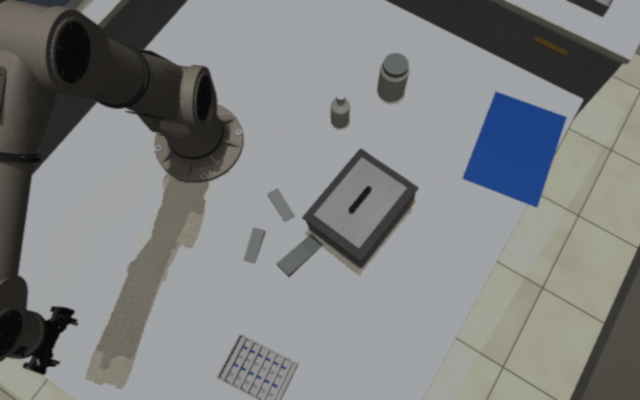

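The top view shows the largest wedge at about (372,198), its heel at the right end near (394,200) and its toe under the cleaner's right edge. The two smaller wedges are at (335,246) and (388,243), the cassette is at (487,163), and the cleaner's panel faces the robot.

Run:
```python
from h import *
for n in('top','scene'):
    c=np.load(f'/tmp/{n}.npz'); P=cloud(c); 
    # worktop check
    x,y,z=P[...,0],P[...,1],P[...,2]; ok=c['depth']>0
    t=ok&(x>300)&(x<900)&(abs(y)<400)&(abs(z)<12); A=np.c_[x[t],y[t],np.ones(t.sum())]
    k=np.linalg.lstsq(A,z[t],rcond=None)[0]; print(n,'plane',k, 'std',np.std(z[t]-A@k))
    z=z-(k[0]*x+k[1]*y+k[2])
    m=ok&(x>450)&(x<1000)&(y>-200)&(y<200)&(z>100)
    rim=P[m][:,:2].astype(np.float32); print('box',cv2.minAreaRect(rim),'z',np.percentile(z[m],[1,25,50,75,99]))
    B=np.c_[x[m],y[m],np.ones(m.sum())]; q=z[m]<np.percentile(z[m],97); print('tilt',np.linalg.lstsq(B[q],z[m][q],rcond=None)[0])
    # wedge by colour
    im=c['image'].astype(int)
    u0,u1,v0,v1=(345,400,182,215) if n=='top' else (270,330,230,282)
    pts=[]
    sub=(slice(v0,v1),slice(u0,u1)); bg=np.median(im[sub].sum(-1).ravel()); 
    g=im.sum(-1); print('bright',np.percentile(g[sub],[5,25,50,75,95]))
    w=ok[sub]&(z[sub]>5)&(z[sub]<35)
    p=np.c_[x[sub][w],y[sub][w],z[sub][w]]; print('wedge n',w.sum(),cv2.minAreaRect(p[:,:2].astype(np.float32)),p[:,2].max())
    s=np.s_[v0-10:v1+10,u0-25:u1+25]
    cv2.imwrite(f'pics/{n}c.png',np.clip(cv2.resize(c['image'][s][:,:,::-1],None,fx=7,fy=7,interpolation=2)*1.3,0,255).astype('uint8')); print(s)
```

```text
top plane [-1.36446913e-03 -5.28139928e-04  1.38220239e+00] std 3.195924375503033
box ((559.12255859375, 49.401832580566406), (266.24737548828125, 206.9022216796875), 83.4296646118164) z [128.91674091 143.94333978 149.63432694 154.21042741 173.02122767]
tilt [7.29631402e-02 3.96335980e-02 1.05610998e+02]
bright [244.7 284.  326.  407.  411. ]
wedge n 793 ((469.3227233886719, -153.60107421875), (145.8870849609375, 90.62353515625), 88.09120178222656) 30.182030618974853
(slice(172, 225, None), slice(320, 425, None))
scene plane [-0.00049924  0.00080881  0.17529835] std 3.465659026844423
box ((560.9060668945312, 51.55647277832031), (267.53900146484375, 206.5328826904297), 83.43470764160156) z [107.95589914 143.29560581 149.32484863 154.17183204 173.15929994]
tilt [4.38897759e-02 5.01177746e-02 1.20112349e+02]
bright [183. 302. 485. 487. 489.]
wedge n 823 ((476.81793212890625, -139.3115234375), (173.18312072753906, 154.13653564453125), 31.845115661621094) 33.897836677273666
(slice(220, 292, None), slice(245, 355, None))
```

View pics/topc.png

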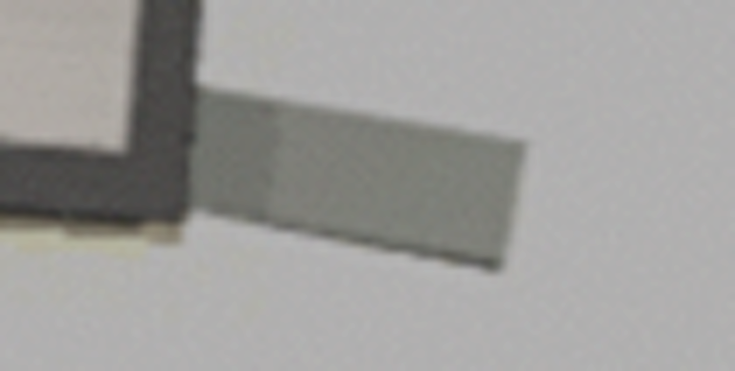

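View pics/scenec.png

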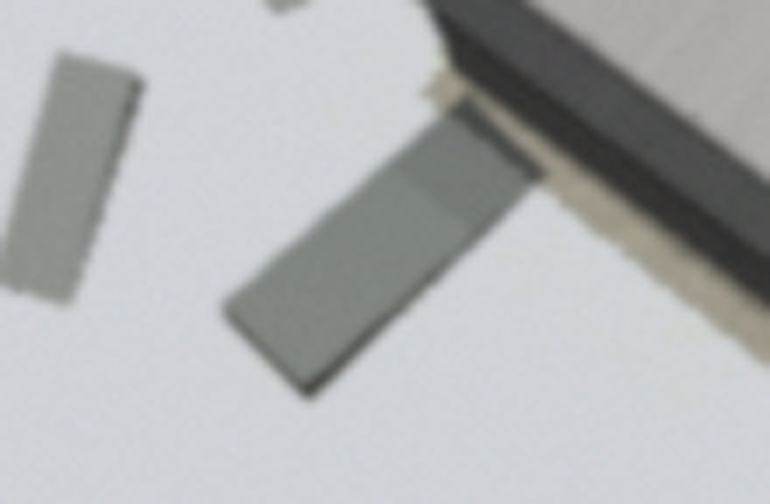

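Both crops show the wedge clearly. In the top crop the heel's upper corners are at (525,142) and (500,262), with side edges running to (197,88) and (200,210). In the scene crop the heel's upper corners are at (308,388) and (225,305).

```bash
cat >> h.py <<'E'
def ray(c,u,v,z):
    f=200/np.tan(np.radians(c['vfov'])/2); M=np.array(c['cam_to_world'])
    d=M[:3,:3]@np.array([(u-c['cx'])/f,-(v-c['cy'])/f,-1]); o=M[:3,3]
    return np.round(o+d*(z-o[2])/d[2],1)
E
python3 - <<'E'
from h import *
t=np.load('/tmp/top.npz'); s=np.load('/tmp/scene.npz')
q=lambda x,y,a,b:(a+(x+.5)/7-.5,b+(y+.5)/7-.5)
for p,z in [((525,142),25),((500,262),25),((197,88),9),((200,208),9)]: print('top',ray(t,*q(*p,320,172),z))
for p,z in [((225,305),25),((308,388),25),((308,399),0),((545,177),4),((400,170),12)]: print('scene',ray(s,*q(*p,245,220),z))
for n,c in(('top',t),('scene',s)):
    P=cloud(c); m=(c['depth']>0)&(P[...,0]>430)&(P[...,0]<700)&(P[...,1]>-120)&(P[...,1]<220)&(P[...,2]>128)&(P[...,2]<165)
    r=cv2.minAreaRect(P[m][:,:2].astype(np.float32)); print(r)
E
```

```text
top [ 482.1 -212.    25. ]
top [ 434.8 -199.8   25. ]
top [510.3 -84.1   9. ]
top [461.8 -83.5   9. ]
scene [ 437.3 -198.    25. ]
scene [ 485.6 -208.6   25. ]
scene [ 483.6 -208.9    0. ]
scene [516.3 -76.8   4. ]
scene [ 464.3 -108.6   12. ]
((559.12255859375, 49.401832580566406), (266.24737548828125, 206.9022216796875), 83.4296646118164)
((560.8345947265625, 51.54692077636719), (267.5967712402344, 206.42198181152344), 83.47026062011719)
```

The wedge heel is at about (460,-205), its axis at 77°, and the short foot at about (485,-34), which puts the foot 14 mm left of the wedge line. Pushing along 82° with a two-finger face should line it up. First I'll turn the tool and set a narrow opening.

{"fn": "drive_tool", "kwargs": {"steps": [0,0,0,-1,0,0,0,-1,0,0,0,-1,0,0,0,-1,0,0,0,-1,0,0,0,-1,0,0,0,-1,0,0,0,-1,0,0,0,-0.4,0,0,0,0], "gripper": 210, "force": 40}}

```text
clock: 1.35
position: [171.2, -652.7, 244.9]
tcp_rot: [0.755, 0.655, 0.0, -0.0]
force: [-0.9, 1.0, 0.5]
opening: 15.3
finger_force: 0.0
```

{"fn": "drive_tool", "kwargs": {"steps": [0.314,0.16,0,0,0.314,0.16,0,0,0.314,0.16,0,0,0.314,0.16,0,0,0.314,0.16,0,0,0.314,0.16,0,0,0.314,0.16,0,0,0.314,0.16,0,0,0.314,0.16,0,0,0.314,0.16,0,0,0.314,0.16,0,0,0.314,0.16,0,0,0.314,0.16,0,0,0.314,0.16,0,0,0,0,0.3,0,0,0,0.3,0,0,0,0.3,0,0,0,0.3,0,0,0,0.3,0,0,0,0,0]}}

```text
clock: 3.85
position: [453.9, -248.5, 93.7]
tcp_rot: [0.756, 0.655, -0.001, -0.002]
force: [0.1, -0.3, 0.3]
opening: 15.0
finger_force: 0.0
```

{"fn": "drive_tool", "kwargs": {"steps": [0,0,0.25,0,0,0,0.25,0,0,0,0.15,0,0,0,0.08,0,0,0,0,0]}}

```text
clock: 4.47
position: [455.2, -249.1, 22.6]
tcp_rot: [0.755, 0.655, 0.0, -0.0]
force: [0.7, 0.3, 0.7]
opening: 15.2
finger_force: 0.0
```

Run:
```python
from h import *
c=cap('wrist','w1'); print(robot.read_state()['position'],robot.read_state()['force'])
```

```text
[ 455.39222385 -249.25400549   22.87247771] [0.51718735 0.55255413 0.71473183]
```

View pics/w1.png

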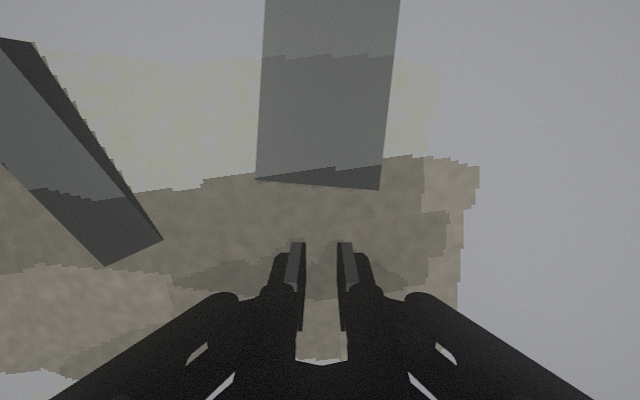

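The wrist view shows the heel at columns 255–380, centred at 318, and the fingers centred at about 320. The heel's right corner is nearer and will be touched first, which turns the wedge the right way.

{"fn": "drive_tool", "kwargs": {"steps": [0.1,0,0.01,0,0.1,0,0.01,0,0.08,0,0,0,0.05,0,0,0,0.05,0,0,0,0.05,0,0,0,0.05,0,0,0,0.04,0,0,0,0.03,0,0,0,0,0,0,0]}}

```text
clock: 5.78
position: [462.8, -194.4, 20.3]
tcp_rot: [0.755, 0.656, 0.0, -0.0]
force: [-0.2, -0.1, 0.4]
opening: 15.5
finger_force: 0.0
```

Run:
```python
from h import *
c=cap('wrist','w2'); print(robot.read_state()['position'],robot.read_state()['force'])
c=cap('scene')
cv2.imwrite('pics/s2.png',np.clip(cv2.resize(c['image'][210:292,245:355][:,:,::-1],None,fx=7,fy=7,interpolation=2)*1.2,0,255).astype('uint8'))
c=cap('top')
```

```text
[ 462.7381788  -194.56253341   20.27024504] [ 0.65433605 -0.38360557 -0.34604119]
```

View pics/w2.png

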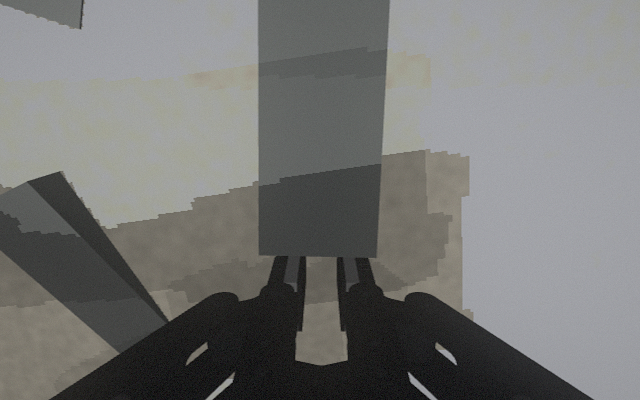

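View pics/s2.png

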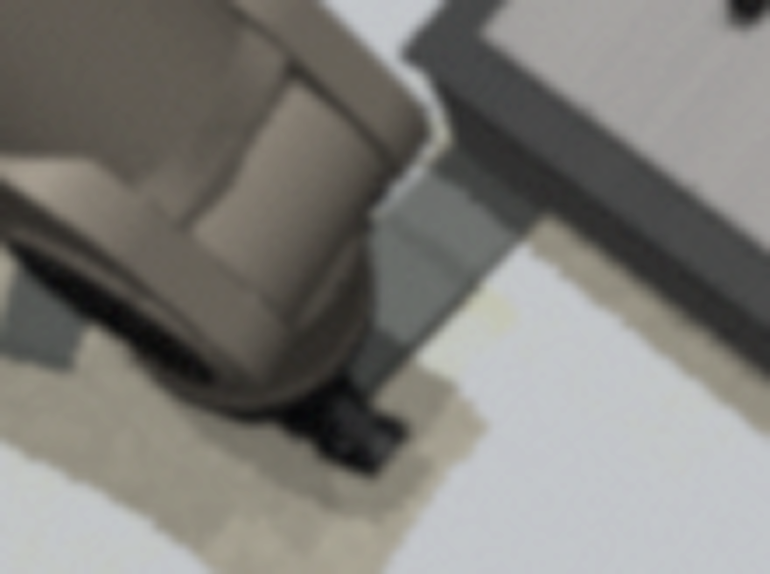

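The wedge now lies flush with the fingers, heel edge at (259–377, 257), and points along the tool. About 61 mm remain, so I'll go on in slow stages.

{"fn": "drive_tool", "kwargs": {"steps": [0.04,0,0,0,0.04,0,0,0,0.04,0,0,0,0.04,0,0,0,0.04,0,0,0,0.04,0,0,0,0.04,0,0,0,0.04,0,0,0,0.04,0,0,0,0.04,0,0,0,0,0,0,0]}}

```text
clock: 7.3
position: [468.3, -155.1, 20.3]
tcp_rot: [0.755, 0.655, -0.0, -0.0]
force: [-0.3, -2.4, -0.3]
opening: 15.1
finger_force: 1.1
```

```bash
cat >> h.py <<'E'
def tilt(n):
    c=cap(n); P=cloud(c); x,y,z=P[...,0],P[...,1],P[...,2]
    m=(c['depth']>0)&(x>430)&(x<700)&(y>-120)&(y<220)&(z>125)&(z<163)
    r=cv2.minAreaRect(P[m][:,:2].astype(np.float32))
    i=cv2.pointPolygonTest; b=cv2.boxPoints((r[0],(r[1][0]-30,r[1][1]-30),r[2]))
    k=[j for j in P[m] if i(b,(float(j[0]),float(j[1])),False)>0]; k=np.array(k)
    g=np.zeros(3)
    for _ in range(4):
        A=np.c_[k[:,:2],np.ones(len(k))]; g=np.linalg.lstsq(A,k[:,2],rcond=None)[0]; e=abs(k[:,2]-A@g); k=k[e<2.5*max(np.median(e),.5)]
    print(n,'rect',np.round(r[0],1),np.round(r[1],1),round(r[2],2),'grad',np.round(g[:2],4),len(k))
E
python3 - <<'E'
from h import *
tilt('top'); tilt('scene'); s=robot.read_state(); print(s['position'],s['force'])
E
```

```text
top rect [566.2  53.4] [266.3 207. ] 83.33 grad [0.018 0.013] 4366
scene rect [567.3  55.6] [269.1 207.2] 83.5 grad [0.0206 0.014 ] 3638
[ 468.26261068 -155.09041172   20.27647039] [-1.85476928 -2.78287908 -0.16872982]
```

{"fn": "drive_tool", "kwargs": {"steps": [0.03,0,0,0,0.03,0,0,0,0.03,0,0,0,0.03,0,0,0,0.02,0,0,0,0,0,0,0]}}

```text
clock: 8.15
position: [470.3, -141.4, 20.3]
tcp_rot: [0.755, 0.655, -0.0, 0.0]
force: [0.8, -3.6, -1.4]
opening: 15.3
finger_force: 1.9
```

Run:
```python
from h import *
tilt('top'); tilt('scene'); s=robot.read_state(); print(s['position'],s['force'])
```

```text
top rect [568.4  54.7] [266.4 207. ] 83.51 grad [0.0042 0.0027] 4234
scene rect [570.   56.6] [267.5 206.9] 83.25 grad [0.0058 0.004 ] 3545
[ 470.28007099 -141.36251674   20.29845743] [ 0.14410736 -4.63351824 -1.24916248]
```

{"fn": "drive_tool", "kwargs": {"steps": [0.02,0,0,0,0.02,0,0,0,0,0,0,0]}}

```text
clock: 8.62
position: [470.8, -137.5, 20.3]
tcp_rot: [0.755, 0.655, -0.0, 0.0]
force: [-0.2, -4.4, -0.5]
opening: 15.0
finger_force: 2.4
```

Run:
```python
from h import *
tilt('top'); tilt('scene'); s=robot.read_state(); print(s['position'],s['force'])
```

```text
top rect [568.6  55.1] [266.5 206.5] 83.58 grad [ 0.0007 -0.0008] 4247
scene rect [570.  57.] [267.6 207.6] 83.49 grad [0.0008 0.0016] 3702
[ 470.8457402  -137.48132123   20.31195752] [-1.01818833 -4.73578051 -1.45753928]
```

{"fn": "drive_tool", "kwargs": {"steps": [0.015,0,0,0,0,0,0,0]}}

```text
clock: 8.98
position: [471.0, -136.4, 20.3]
tcp_rot: [0.755, 0.655, -0.0, 0.0]
force: [-1.2, -7.4, -1.5]
opening: 15.3
finger_force: 3.9
```

Run:
```python
from h import *
tilt('top'); tilt('scene'); s=robot.read_state(); print(s['position'],s['force'])
```

```text
top rect [569.2  55.4] [266.6 207.5] 83.48 grad [ 0.0002 -0.0004] 4230
scene rect [570.4  57.1] [267.7 207.3] 83.46 grad [0.0009 0.0021] 3614
[ 470.92051338 -136.40429029   20.28773388] [-1.23444214 -7.99057615 -1.6610914 ]
```

The push force jumped from about 4.5 to 8 N and the tilt reads zero, so the cleaner is level. I'll back off and lift.

{"fn": "drive_tool", "kwargs": {"steps": [-0.03,0,0,0,-0.1,0,0,0,-0.3,0,0,0,-0.3,0,0,0,-0.3,0,-0.2,0,0,0,-0.4,0,0,0,-0.4,0,0,0,-0.3,0,0,0,0,0,0,0,0,0]}}

```text
clock: 10.32
position: [456.3, -237.9, 149.9]
tcp_rot: [0.755, 0.655, -0.0, -0.0]
force: [1.4, -0.8, -0.5]
opening: 15.0
finger_force: 0.0
```

Run:
```python
from h import *
tilt('top'); tilt('scene'); c=cap('scene')
cv2.imwrite('pics/s3.png',np.clip(cv2.resize(c['image'][200:282,245:355][:,:,::-1],None,fx=7,fy=7,interpolation=2)*1.2,0,255).astype('uint8'))
```

```text
top rect [569.2  55.2] [266.2 207.5] 83.46 grad [ 0.0014 -0.0005] 4229
scene rect [570.5  57.6] [268.7 207.3] 83.59 grad [0.0023 0.0002] 3535
```

View pics/s3.png

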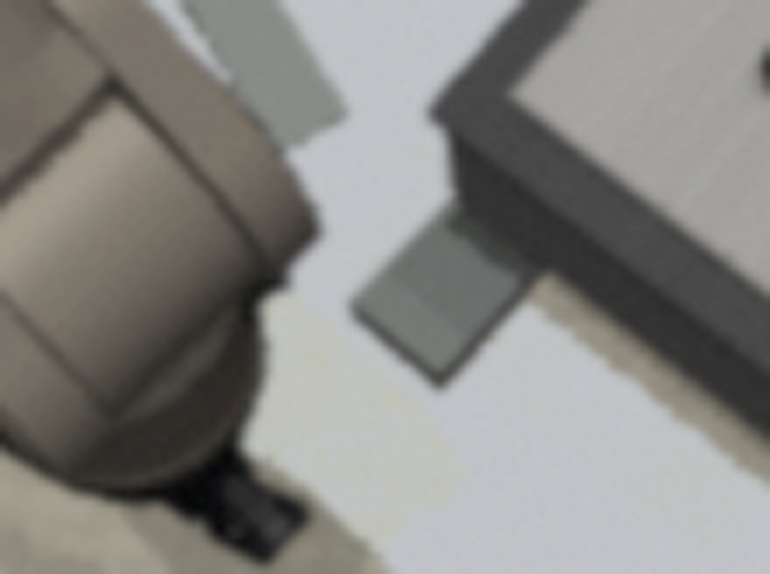

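The wedge sits flat under the near right corner, heel corners at (352,308) and (440,380), and the gripper is clear. I'll check the lateral offset and hand in if it's good.

Run:
```python
from h import *
s=np.load('/tmp/scene.npz'); q=lambda x,y:(245+(x+.5)/7-.5,200+(y+.5)/7-.5)
a=ray(s,*q(352,308),25);b=ray(s,*q(440,378),25); h=((a+b)/2)[:2]; e=(b-a)[:2]/np.linalg.norm((b-a)[:2]); d=np.array([-e[1],e[0]])
v=np.array([484.,-34.4])-h; print(a,b,'along',v@d,'lateral',v@e)
if abs(v@e)<15 and 75<v@d<105: print(robot.close_job())
```

```text
[ 449.4 -121.2   25. ] [ 496.8 -126.9   25. ] along 90.31012384830697 lateral 0.11845042614984003
the job is handed in; nothing more can be done
None
```

The job is handed in: the cleaner measured level to about 0.002 rad, with its short foot on the wedge about 90 mm ahead of the heel and within about 1 mm of its centre line, and the arm clear; no verdict was returned.

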